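Lock the reel winder with its cross pin

ROBOT

A 7-joint arm with a two-finger parallel gripper is mounted at the origin on a cart in front of the work surface, level with it; the furniture and walls round the work are solid. World frame = base frame: x ahead of the robot, y to its left, z up, the work surface at z = 0. Lengths are in m, angles in rad, forces in N, time in s.
With the tool pointing down it reaches from about 0.35 to 0.9 m from the base axis. Payload 19.9 kg.
Tool frame: the origin (TCP) lies midway between the tips of the shut fingers; the grasp point (between the pads) lies 19 mm behind it; z points along the fingers, y is the line along which they close (so a half turn about z gives the same grasp; the last joint's range is limited). The gripper opens to 85 mm and grips with 20 to 120 N. Pads are 22 mm wide; open, the fingers measure 114 mm over their backs; the gripper's body (76 mm by 85 mm) begins 54 mm behind the grasp point. The pads swing forward as they close: fully open they stand 13 mm farther back than shut.
Start: joints at [1.147, 0.417, -0.01, 1.614, 0.005, 1.111, -0.053], TCP at [0.233, -0.58, 0.231] pointing down, gripper open.
Joint ranges: [-2.81, 2.81], [-0.39, 2.02], [-1.27, 1.25], [0.06, 2.57], [-1.19, 4.33], [0.19, 2], [-2.82, 2.82]. Speed limits (rad/s): [1.89, 1.89, 2.39, 2.39, 3.01, 3.01, 3.01].

INTERFACE

Orientations are given as a rotation vector (axis times angle).
In Python, from cell import arm, viewer, close_job gives the robot as it stands.
- The arm moves only by the shell command python3 -m creep 'ROWS' [OPENING]. ROWS is one flat JSON list of numbers that holds 1 to 20 rows one after another, with no inner brackets; each row has 6 numbers: dx, dy, dz in m, then a rotation vector rx, ry, rz in rad; each row is the pose to reach, as a shift and turn from the pose commanded when the command began, along the tool's axes at that moment; what a row does not reach only later rows make up. A row lasts 1/8 s, in which the tool goes at most 0.0625 m and 0.188 rad, less where a joint would pass 70% of its speed; a pose out of reach is approached as far as the arm can. OPENING is the finger opening in m, set as the command begins (- or left out keeps the last). The fingers move at their own pace and stop on an object; the grip force is fixed at half the most. Time passes only in rows, so rows that do not move let the fingers close. It prints the time, the measured TCP pose, the force, the opening and the grip force at its end. Input that does not fit is refused with a message, and nothing moves.
- arm.state(): the state, without advancing time (a new reading comes with each control period).
- viewer.grab_frame(name): name is "scene" or "top" or "wrist"; returns the picture (480x640x3 uint8, red, green, blue); there is no depth.
- viewer.calibration(name): a dict with "fx", "fy", "cx", "cy" (pixels), "camera_from_world" (4x4, takes a point from world to camera coordinates). Camera axes: x right, y up, looking along -z (the intrinsics and any distortion apply to the point x, -y, -z); pixel columns grow to the right and rows downward; lengths in m; the calibration is good to about 2 mm. A picture is of the moment at which its call begins: read the wrist's pose just before it. calibration takes no time and is no camera call; for the wrist camera it gives the pose at the moment of the call.
- close_job(): hands the job in; it is judged then, once.
Trained networks look in the newest picture that a camera, given by its name, has taken for a name from the list of things; names that differ only in an ending like _2 or _b are one class to them, and where a whole thing is asked for, a point or a joint stands for the part that bears it (a point fixed in the world has none). Each returns a list of dicts, best first, with "confidence" (0 to 1); they miss things now and then, are a little off and sometimes report something else, mostly with a low value. They report only what shows in the picture. A call takes as long as a camera call. They do not tell look-alikes from the thing itself.
- viewer.search_frame(camera, query): "extent" ([left, top, width, height] in pixels, round what is visible of it).
- viewer.place_of(camera, query): "pixel" ([column, row] in pixels: a listed point, or the origin of a listed thing).
The state is a dict: "time": time; "joint_positions": joint angles; "joint_velocities": joint speeds; "joint_efforts": joint torques, N m; "position": TCP position; "ee_rot": TCP orientation; "force": force on the tool from outside, world axes, zero at the start; "moment": the same for the moment, N m; "opening": finger opening in m; "gripper_force": force on a finger pad.
Only numpy, scipy, OpenCV 4.12 (cv2) and the standard library are available. Lean on these libraries where they do the work, as an engineer would, in place of code of your own. Each camera call takes 0.05 s, during which the arm holds its last target. There are 200 camera calls.

TASK

Lock the spindle of the small blue reel winder: take the red-knobbed steel pin from its wooden stand, stand it in the hole on top of the winder's housing and let go, so that it rests on the spindle. Then turn the crank slowly and gently until you feel the pin drop into the spindle's hidden cross-hole and stop the crank, without forcing it, and finally press the pin fully home with the knob's underside flush on the housing. Do not disturb the tape roll, the jar or the hex key.

Things in the scene. Friction and masses are not known exactly. Their poses are not given: they have to be found in the camera images.
- winder: Reel winder screwed to the bench: foot plate 110 (x) x 120 (y) x 8 mm, in its middle a blue bearing housing 52 (x) x 40 (y) mm, top 101 mm above the bench. Origin: centre of the foot plate's underside, straight below the pin bore; z up, y along the spindle. A solder reel (60 mm across, hub on the spindle) is on the +y end, the crank on the -y end.
- bore_mouth (a point): Centre of the pin bore's mouth on top of the housing, 101 mm above the bench. The bore is vertical, 13.5 mm wide, chamfered. Its upper guide is 30 mm long (101 to 71 mm above the bench); below it lies the spindle (34 mm thick, 69 to 35 mm above the bench); below that the bore goes on to the foot plate.
- bore_seat (a point): Point on the bore's axis 20 mm above the bench: where the pin's foot is when the pin is fully home. To get there it must pass the spindle's single 13 mm cross-hole, which is hidden in the housing and vertical at only one crank angle. That angle differs every time and shows in no listed pose. With the crank left in the middle of its play the pin slides through best; at an end of it, it binds.
- crank_axis (a point): Point on the spindle's axis, 52 mm above the bench, 86 mm from the bore towards the winder's -y side, level with the middle of the crank handle.
- crank_handle (a point): Middle of the crank handle: a black bar 14 mm thick, parallel to the spindle, 62 to 110 mm out on the winder's -y side, with a 20 mm button at its outer end and the crank arm at its inner end, 55 mm from the spindle's axis. It swings in the winder's x-z plane, stays where it is left, and takes about 0.8 N to turn freely.
- crank (a joint): Crank angle, rad: 0 = handle straight up, + = leaning to the winder's +x side; stops at -1.05 and 1.05. Starts at -1.0 to -0.75; the cross-hole lines up somewhere between -0.45 and 0.6. When the hole comes under a pin resting on the spindle, the pin drops 10 mm and locks it: the crank then has about 0.2 rad of play either way, then stops firmly; 12 N at the handle there is forcing it.
- lock_pin: Steel pin, 12 mm thick, 81 mm shank, chamfered foot, ribbed red knob on top; 65 to 105 g. Origin: centre of the foot's underside; z towards the knob. It starts upright in its stand. Height of the foot over the bench: 69 mm on the unaligned spindle, about 58 mm once dropped in the cross-hole (a spring ball holds it there), 20 mm home. Pressing it home takes up to about 18 N.
- pin_knob (a point): Middle of the pin's red knob (22 to 24 mm across, 22 mm high, 81 to 103 mm above the foot), on the pin's axis, 92 mm above the foot.
- pin_stand: Wooden block 56 x 56 x 42 mm, fixed, with a 14 mm hole 36 mm deep in its middle, in which the pin stands at first. Origin: centre of its underside.
- tape: Yellow tape roll lying flat, 62 mm across, 19 mm high: to be left alone.
- jar: Small jar with a black lid, 46 mm across, 35 mm high: to be left alone.
- hexkey: Steel hex key lying flat, 72 x 95 x 7 mm: to be left alone.
There are look-alikes about, which are no part of the job. What is meant by the lock_pin is not yellow, and is the smaller of those in its own colour.

How it is judged:
By the outcome, as a careful person would: the job done as asked, in the order asked, and still so for the second after the job is handed in, with the robot touching nothing.
It also fails if it takes over 72 s, if anything falls off the work surface, if the arm or the gripper's body presses on something with over 40 N, if the wrist force passes 120 N, or if a joint passes its speed limit or range.

## Working session

There is one attempt and no reset: what is moved stays moved. The work goes in short steps, Python scripts to look and compute and a shell command to move; the robot and the scene stay as the last step left them, time stands still between calls to the robot, and variables do not carry over. Pictures are saved under pics/ and viewed, at most 10 in all, crops included, and the job is handed in when it is done.

```bash
ls; mkdir -p pics
cat > h.py <<'E'
import numpy as np, cv2
from cell import arm, viewer, close_job
def save(n,f): cv2.imwrite(f'pics/{f}.png',cv2.cvtColor(viewer.grab_frame(n),cv2.COLOR_RGB2BGR))
def ray(c,px):
    M=np.array(c['camera_from_world']);R=M[:3,:3];t=M[:3,3]
    d=np.array([(px[0]-c['cx'])/c['fx'],-(px[1]-c['cy'])/c['fy'],-1.])
    return -R.T@t, R.T@d
def atz(c,px,z):
    o,d=ray(c,px); return o+d*(z-o[2])/d[2]
def proj(c,p):
    M=np.array(c['camera_from_world']);q=M[:3,:3]@p+M[:3,3]
    return np.array([c['cx']+c['fx']*q[0]/-q[2], c['cy']+c['fy']*-q[1]/-q[2]])
E
python3 - <<'E'
from h import *
s=arm.state();print(s['time'],s['position'],s['ee_rot'],s['force'],s['opening'])
for n in ('scene','top'):
    save(n,n+'0'); c=viewer.calibration(n);print(n,{k:v for k,v in c.items() if k!='camera_from_world'},np.round(ray(c,(320,240)),3).tolist())
    for q in ('bore_mouth','crank_handle','crank_axis','pin_knob','pin_stand','lock_pin','winder','tape','jar','hexkey'):
        for r in viewer.place_of(n,q)[:4]: print(n,q,np.round(r['pixel'],1),round(r['confidence'],2))
E
```

```text
pics
0.0 [ 0.23329242 -0.57944702  0.23065357] [-3.08305227e+00 -5.97376588e-01  5.31263008e-04] [ 0.24197159 -0.03850565  0.20503382] 0.08524179402275409
scene {'fx': 607.5065245259237, 'fy': 607.5065245259237, 'cx': 328.15060658593046, 'cy': 244.29424566112854} [[-0.163, -0.498, 0.712], [0.709, 0.337, -0.62]]
scene bore_mouth [215.5 238.1] 0.88
scene crank_handle [247. 277.] 0.56
scene crank_handle [337.3 291. ] 0.51
scene crank_axis [264.4 272.1] 0.78
scene pin_knob [335.7 292.2] 0.96
scene pin_knob [400.8 276.8] 0.89
scene pin_knob [395.6 322.4] 0.55
scene pin_stand [338.3 332.3] 0.8
scene lock_pin [397.6 331.6] 0.98
scene lock_pin [387.  364.3] 0.87
scene lock_pin [335.  291.3] 0.33
scene winder [219.4 286.2] 0.85
scene tape [335.4 266.4] 0.85
scene jar [416.5 293. ] 0.7
scene hexkey [450.8 359.9] 0.71
top {'fx': 512.1286955403311, 'fy': 512.1286955403311, 'cx': 312.97702429574036, 'cy': 246.16442015599696} [[0.421, -0.153, 1.146], [0.101, -0.045, -0.994]]
top bore_mouth [226.6 263.2] 0.58
top crank_handle [266.7 284.3] 0.72
top crank_axis [268.8 268.2] 0.62
top pin_knob [380.9 262.2] 0.56
top pin_knob [384.5 292.8] 0.56
top pin_knob [336.8 281.8] 0.5
top pin_stand [335.8 284.9] 0.81
top lock_pin [372.1 267.9] 0.76
top lock_pin [375.5 290. ] 0.65
top lock_pin [336.2 281.6] 0.6
top winder [231.  264.8] 0.66
top winder [228.5 267.2] 0.58
top tape [305.6 211.9] 0.62
top tape [268.3 284.2] 0.29
top jar [371.2 214.5] 0.59
top jar [413.8 274.9] 0.44
top hexkey [412.4 272.3] 0.77
```

Run:
```python
import cv2
a=cv2.imread('pics/scene0.png')[190:400,170:490]; cv2.imwrite('pics/a.png',cv2.resize(a,None,fx=2.5,fy=2.5,interpolation=cv2.INTER_CUBIC)[:600,:800])
a=cv2.imread('pics/top0.png')[170:350,190:430]; cv2.imwrite('pics/b.png',cv2.resize(a,None,fx=3.3,fy=3.3,interpolation=cv2.INTER_CUBIC)[:600,:800])
```

```text
(no output)
```

View pics/a.png

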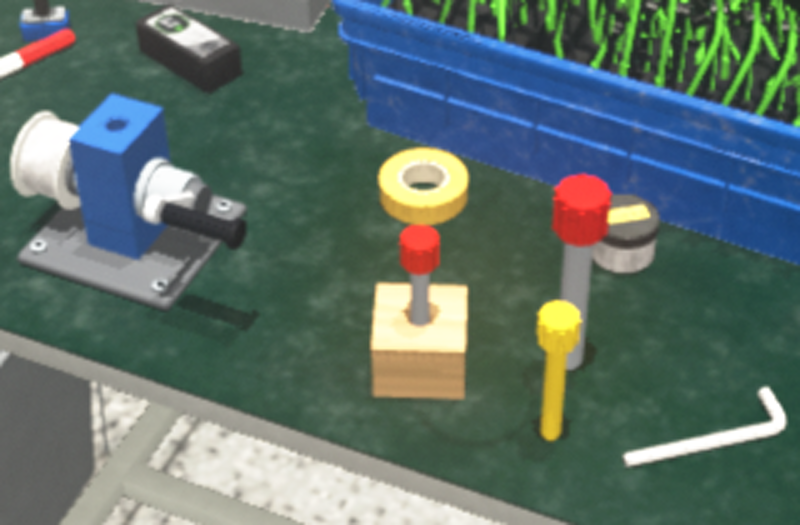

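View pics/b.png

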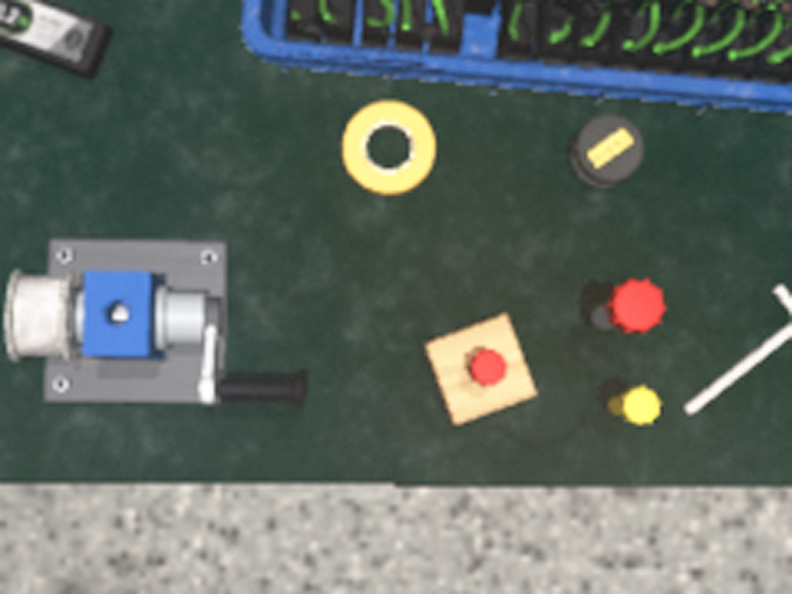

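The red pin standing in the wooden block (scene crop 420,250; top crop 488,367) is the target. The winder's bore is at scene crop (118,124) and top crop (118,313), with the crank leaning to the near side.

```bash
cat >> h.py <<'E'
def tri(obs):
    A=np.zeros((3,3));b=np.zeros(3);r=[]
    for c,p in obs:
        o,d=ray(c,p);d=d/np.linalg.norm(d);P=np.eye(3)-np.outer(d,d);A+=P;b+=P@o;r.append((o,P))
    x=np.linalg.solve(A,b);return x,[np.linalg.norm(P@(x-o)) for o,P in r]
E
python3 - <<'E'
from h import *
S,T=viewer.calibration('scene'),viewer.calibration('top')
s=cv2.imread('pics/scene0.png');t=cv2.imread('pics/top0.png')
def blob(im,lo,hi,box):
    h=cv2.cvtColor(im,cv2.COLOR_BGR2HSV);m=cv2.inRange(h,lo,hi)
    if lo[0]==0:m|=cv2.inRange(h,(170,lo[1],lo[2]),(180,255,255))
    x0,y0,x1,y1=box;k=np.zeros_like(m);k[y0:y1,x0:x1]=m[y0:y1,x0:x1]
    mo=cv2.moments(k,True);ys,xs=np.nonzero(k);return (mo['m10']/mo['m00'],mo['m01']/mo['m00']),(xs.min(),xs.max(),ys.min(),ys.max())
ks=blob(s,(0,120,80),(8,255,255),(325,275,352,305));kt=blob(t,(0,120,80),(8,255,255),(325,270,350,295))
print(ks,kt)
print('knob',tri([(S,ks[0]),(T,kt[0])]))
print('knob top@z.109', atz(T,kt[0],.109),atz(S,ks[0],.098))
for n,a,b in (('bore',(217.2,239.6),(225.8,264.6)),('borenet',(215.5,238.1),(226.6,263.2)),('axis',(264.4,272.1),(268.8,268.2)),('handle',(247,277),(266.7,284.3)),('stand',(338.3,332.3),(335.8,284.9))): print(n,tri([(S,a),(T,b)]))
print('bore z.101',atz(S,(217.2,239.6),.101),atz(T,(225.8,264.6),.101))
# plate corners in top crop
for p in ((50,239),(227,242),(226,402),(43,402)): print('corner',atz(T,(p[0]/3.3+190,p[1]/3.3+170),.008))
for p in ((83,271),(157,270),(157,357),(83,357)): print('hous',atz(T,(p[0]/3.3+190,p[1]/3.3+170),.101))
from scipy.spatial.transform import Rotation as R
print(R.from_rotvec(arm.state()['ee_rot']).as_matrix().round(3))
E
```

```text
((337.4703832752613, 289.2020905923345), (np.int64(329), np.int64(345), np.int64(280), np.int64(299))) ((337.3814432989691, 280.9072164948454), (np.int64(332), np.int64(343), np.int64(276), np.int64(286)))
knob (array([ 0.44349291, -0.23652558,  0.09776084]), [np.float64(0.0002208647633409014), np.float64(0.00022086476334096997)])
knob top@z.109 [ 0.44335578 -0.23582564  0.109     ] [ 0.44313727 -0.23644005  0.098     ]
bore (array([ 0.47453037, -0.00891558,  0.09878353]), [np.float64(4.7627360465491274e-05), np.float64(4.7627360465496275e-05)])
borenet (array([ 0.47576081, -0.00848826,  0.10107162]), [np.float64(0.0026910097060569745), np.float64(0.0026910097060570265)])
axis (array([ 0.47014201, -0.09488899,  0.06107047]), [np.float64(0.0007061272724291235), np.float64(0.0007061272724291194)])
handle (array([ 0.43407144, -0.08908146,  0.07842727]), [np.float64(0.002787913931905678), np.float64(0.0027879139319057365)])
stand (array([ 0.43663318, -0.24012961,  0.01349261]), [np.float64(0.0001639644339806231), np.float64(0.00016396443398059701)])
bore z.101 [ 0.47224925 -0.01072628  0.101     ] [ 0.47439147 -0.00918096  0.101     ]
corner [0.52784284 0.05037634 0.008     ]
corner [ 0.52724441 -0.0682628   0.008     ]
corner [ 0.41980107 -0.06956188  0.008     ]
corner [0.41871034 0.05201719 0.008     ]
hous [0.49956152 0.01298191 0.101     ]
hous [ 0.50070153 -0.03242914  0.101     ]
hous [ 0.4470843  -0.03360459  0.101     ]
hous [0.44663996 0.0116194  0.101     ]
[[ 0.928  0.373 -0.   ]
 [ 0.373 -0.928  0.   ]
 [-0.    -0.    -1.   ]]
```

```bash
python3 -m creep '[0.323,-0.240,0,0,0,-1.189,0.323,-0.240,0,0,0,-1.189,0.323,-0.240,0,0,0,-1.189,0.323,-0.240,0,0,0,-1.189,0.323,-0.240,0,0,0,-1.189,0.323,-0.240,0,0,0,-1.189,0.323,-0.240,0,0,0,-1.189,0.323,-0.240,0,0,0,-1.189,0.323,-0.240,0,0,0,-1.189,0.323,-0.240,0,0,0,-1.189]' 0.085
python3 - <<'E'
from h import *
from scipy.spatial.transform import Rotation as R
s=arm.state();print(s['time'],s['position'],s['joint_positions'].round(2) if hasattr(s['joint_positions'],'round') else s['joint_positions']);print(R.from_rotvec(s['ee_rot']).as_matrix().round(3))
save('wrist','w0');c=viewer.calibration('wrist')
print(proj(c,np.array([.4435,-.2363,.098])),np.round(ray(c,(320,240)),3).tolist())
for q in('pin_knob','lock_pin','pin_stand'):
  for r in viewer.place_of('wrist',q)[:3]: print(q,r)
im=cv2.imread('pics/w0.png');h=cv2.cvtColor(im,cv2.COLOR_BGR2HSV);m=cv2.inRange(h,(0,120,80),(8,255,255))|cv2.inRange(h,(170,120,80),(180,255,255))
n,l,st,ce=cv2.connectedComponentsWithStats(m)
for i in range(1,n):
  if st[i,4]>300: print(st[i],ce[i],atz(c,ce[i],.109))
E
```

```text
time: 2.35
position: [0.4428, -0.2376, 0.2312]
ee_rot: [-2.223, -2.22, 0.001]
force: [0.3, -0.5, 0.1]
opening: 0.0845
gripper_force: 0.0
2.35 [ 0.44281576 -0.23761342  0.23118761] [ 0.79  0.22 -0.41  1.9   0.1   1.04  0.34]
[[ 0.002  1.    -0.   ]
 [ 1.    -0.002 -0.   ]
 [-0.    -0.    -1.   ]]
[322.53936607 222.75557829] [[0.442, -0.157, 0.373], [-0.003, -0.328, -0.945]]
pin_knob {'pixel': [365.8, 329.9], 'confidence': 0.78}
pin_knob {'pixel': [322.0, 223.5], 'confidence': 0.65}
pin_knob {'pixel': [297.9, 316.3], 'confidence': 0.59}
lock_pin {'pixel': [350.3, 266.5], 'confidence': 0.92}
lock_pin {'pixel': [303.2, 272.8], 'confidence': 0.73}
lock_pin {'pixel': [322.5, 203.5], 'confidence': 0.61}
pin_stand {'pixel': [322.5, 200.3], 'confidence': 0.66}
[309 209  26  32 629] [321.64864865 224.29411765] [ 0.44270143 -0.23444418  0.109     ]
[ 345  306   42   50 1623] [365.01910043 330.92051756] [ 0.48309012 -0.33796396  0.109     ]
```

View pics/w0.png

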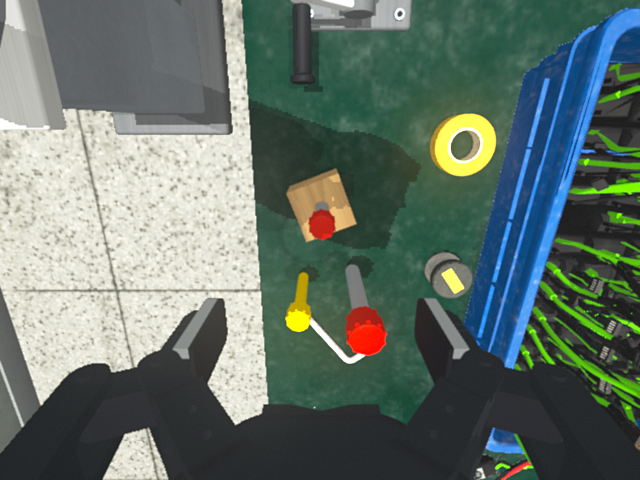

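The wrist view agrees: target knob at (322,224) over the stand, nothing between the open fingers. Descend and grip.

```bash
python3 -m creep '[0.001,0.0005,0.05,0,0,0,0.001,0.0005,0.10,0,0,0,0.001,0.0005,0.13,0,0,0,0.001,0.0005,0.15,0,0,0,0.001,0.0005,0.15,0,0,0]' 0.085
python3 -m creep '[0,0,0,0,0,0,0,0,0,0,0,0,0,0,0,0,0,0,0,0,0,0,0,0,0,0,0,0,0,0,0,0,0,0,0,0]' 0.0
```

```text
time: 3.18
position: [0.4432, -0.2352, 0.0803]
ee_rot: [-2.219, -2.221, 0.001]
force: [0.6, 0.2, 0.7]
opening: 0.085
gripper_force: 0.0
time: 3.92
position: [0.4442, -0.2357, 0.0818]
ee_rot: [2.22, 2.222, 0.0]
force: [-0.5, 1.2, 8.1]
opening: 0.0198
gripper_force: 58.3
```

```bash
python3 -m creep '[0,0,-0.02,0,0,0,0,0,-0.06,0,0,0,0,0,-0.10,0,0,0,0,0,-0.12,0,0,0,0,0,-0.12,0,0,0]'
python3 -m creep '[0.05,0.007,0,0,0,0,0.10,0.014,0,0,0,0,0.14,0.02,0,0,0,0,0.16,0.02,0,0,0,0,0.16,0.02,0,0,0,0]'
python3 - <<'E'
from h import *
s=arm.state();print(s['time'],s['position'],s['force'])
save('wrist','w1');np.save('w1c',viewer.calibration('wrist'),allow_pickle=True)
c=viewer.calibration('wrist');print(proj(c,np.array([.474,-.0095,.101])))
for r in viewer.place_of('wrist','bore_mouth'): print(r,atz(c,r['pixel'],.101))
save('scene','s1');save('top','t1')
for n in('scene','top'):
  for r in viewer.place_of(n,'lock_pin'): print(n,r)
im=cv2.imread('pics/s1.png')[190:340,180:340]
cv2.imwrite('pics/s1c.png',cv2.resize(im,None,fx=4,fy=4,interpolation=2))
E
```

```text
time: 4.55
position: [0.4445, -0.2358, 0.2026]
ee_rot: [2.219, 2.221, 0.001]
force: [0.2, -0.1, -0.9]
opening: 0.0204
gripper_force: 59.0
time: 5.18
position: [0.4634, -0.0741, 0.2004]
ee_rot: [-2.217, -2.224, 0.001]
force: [0.7, -0.4, -1.1]
opening: 0.0202
gripper_force: 59.0
5.175 [ 0.46338191 -0.07410446  0.20043609] [ 0.71796646 -0.43471233 -1.12973905]
[337.42862164 148.23571943]
scene {'pixel': [398.3, 333.0], 'confidence': 0.96}
scene {'pixel': [246.8, 241.2], 'confidence': 0.83}
scene {'pixel': [384.0, 363.0], 'confidence': 0.69}
scene {'pixel': [241.1, 193.3], 'confidence': 0.67}
top {'pixel': [373.9, 268.1], 'confidence': 0.68}
top {'pixel': [375.4, 291.0], 'confidence': 0.58}
```

View pics/w1.png

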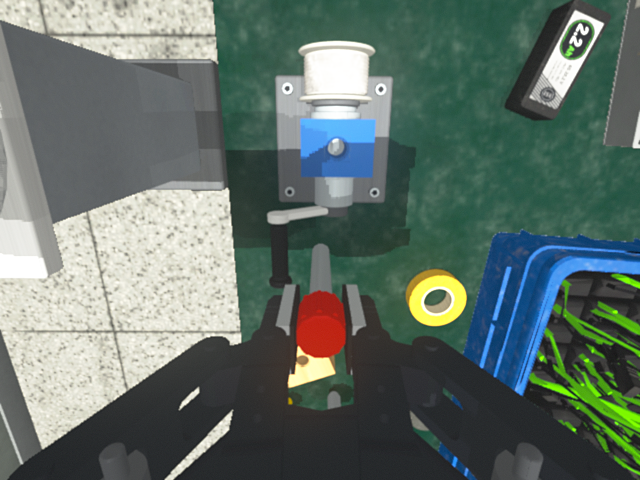

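The pin hangs upright in the gripper (foot near 320,248) and the bore is at (337,147). Now measure both precisely.

Run:
```python
from h import *
c=np.load('w1c.npy',allow_pickle=True).item()
im=cv2.imread('pics/w1.png');h=cv2.cvtColor(im,cv2.COLOR_BGR2HSV)
blue=cv2.inRange(h,(100,120,60),(125,255,255));blue[:, :290]=0;blue[:,390:]=0;blue[:110]=0;blue[190:]=0
cn=max(cv2.findContours(blue,cv2.RETR_EXTERNAL,2)[0],key=cv2.contourArea);f=np.zeros_like(blue);cv2.drawContours(f,[cn],-1,255,-1)
hole=cv2.bitwise_and(f,cv2.bitwise_not(blue));n,l,st,ce=cv2.connectedComponentsWithStats(hole)
for i in range(1,n):
  if st[i,4]>30: print(st[i],ce[i],atz(c,ce[i],.101))
# housing top rect
print(cv2.minAreaRect(cn),atz(c,cv2.minAreaRect(cn)[0],.101))
p=np.array([.4634,-.0741,.1246]);print('foot pred',proj(c,p),'rad px',proj(c,p+[.006,0,0])-proj(c,p),'y',proj(c,p+[0,.006,0]))
print('mid',proj(c,p+[0,0,.04]))
a=im[225:300,280:360];cv2.imwrite('pics/foot.png',cv2.resize(np.hstack([a,im[110:185,297:377]]),None,fx=5,fy=5,interpolation=2))
```

```text
[327 138  18  18 242] [335.62809917 146.80991736] [ 0.47270953 -0.00852633  0.101     ]
((337.0, 148.0), (58.0, 74.0), 90.0) [ 0.47369375 -0.00933905  0.101     ]
foot pred [322.2287116  245.40202237] rad px [8.55144554 0.0211483 ] y [322.26032481 237.30040489]
mid [322.45240408 268.80438014]
```

View pics/foot.png

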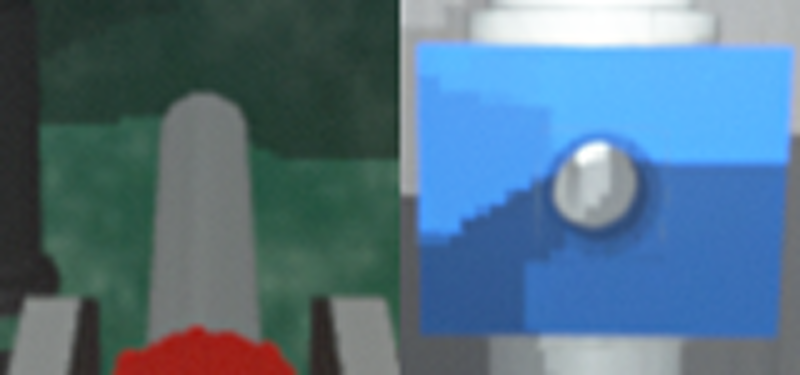

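View pics/s1c.png

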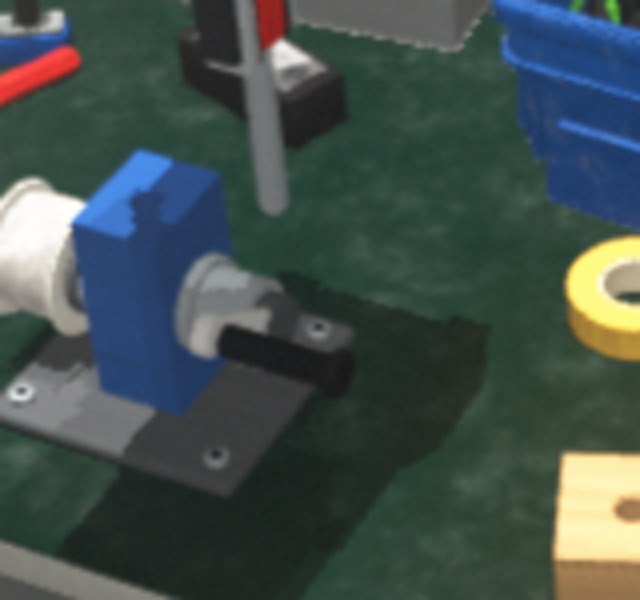

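Run:
```python
from h import *
S=viewer.calibration('scene')
for y in(-.0741,-.0777):
  p=np.array([.4625,y,.1246]);print((proj(S,p)-[180,190])*4,[ ((proj(S,np.array([.4630,-.0745,z]))-[180,190])*4).round(1) for z in(.1246,.15,.20,.2166)])
```

```text
[266.68247191 204.32111257] [array([268.2, 203.8]), array([261.8, 152. ]), array([248.6,  44.5]), array([244. ,   7.2])]
[274.72871463 206.55506674] [array([268.2, 203.8]), array([261.8, 152. ]), array([248.6,  44.5]), array([244. ,   7.2])]
```

Run:
```python
from h import *
im=cv2.imread('pics/s1.png');g=im[...,2].astype(int)
for r in range(196,246,3): print(r,list(g[r,234:256]))
```

```text
196 [np.int64(42), np.int64(41), np.int64(40), np.int64(41), np.int64(42), np.int64(79), np.int64(121), np.int64(124), np.int64(118), np.int64(101), np.int64(107), np.int64(145), np.int64(146), np.int64(135), np.int64(140), np.int64(143), np.int64(127), np.int64(84), np.int64(63), np.int64(78), np.int64(72), np.int64(60)]
199 [np.int64(43), np.int64(42), np.int64(41), np.int64(41), np.int64(40), np.int64(61), np.int64(98), np.int64(122), np.int64(120), np.int64(106), np.int64(94), np.int64(118), np.int64(147), np.int64(142), np.int64(142), np.int64(148), np.int64(138), np.int64(81), np.int64(58), np.int64(50), np.int64(46), np.int64(44)]
202 [np.int64(41), np.int64(41), np.int64(42), np.int64(39), np.int64(38), np.int64(49), np.int64(88), np.int64(124), np.int64(123), np.int64(114), np.int64(99), np.int64(92), np.int64(117), np.int64(145), np.int64(201), np.int64(230), np.int64(236), np.int64(235), np.int64(228), np.int64(206), np.int64(162), np.int64(107)]
205 [np.int64(66), np.int64(57), np.int64(51), np.int64(46), np.int64(42), np.int64(52), np.int64(84), np.int64(116), np.int64(1
[... 3650 characters left out ...]
np.int64(86), np.int64(58), np.int64(42), np.int64(38), np.int64(38)]
241 [np.int64(36), np.int64(37), np.int64(40), np.int64(44), np.int64(43), np.int64(41), np.int64(39), np.int64(39), np.int64(37), np.int64(40), np.int64(56), np.int64(88), np.int64(108), np.int64(112), np.int64(110), np.int64(109), np.int64(101), np.int64(82), np.int64(51), np.int64(44), np.int64(45), np.int64(46)]
244 [np.int64(36), np.int64(36), np.int64(40), np.int64(43), np.int64(42), np.int64(42), np.int64(40), np.int64(37), np.int64(39), np.int64(37), np.int64(40), np.int64(41), np.int64(44), np.int64(47), np.int64(51), np.int64(49), np.int64(46), np.int64(43), np.int64(43), np.int64(43), np.int64(45), np.int64(45)]
```

```bash
python3 -m creep '[0.04,0.0105,0,0,0,0,0.054,0.0105,0.010,0,0,0,0.054,0.0105,0.014,0,0,0,0.054,0.0105,0.014,0,0,0,0.054,0.0105,0.014,0,0,0]'
python3 - <<'E'
from h import *
s=arm.state();print(s['time'],s['position'],s['force'])
c=viewer.calibration('wrist');save('wrist','w2');np.save('w2c',c,allow_pickle=True);save('scene','s2')
p=s['position'];print('foot pred',proj(c,p-[0,0,.0758]),'bore pred',proj(c,np.array([.4728,-.0085,.101])),'mm px',proj(c,p-[0,0,.0758])-proj(c,p-[0.01,0.01,.0758]))
S=viewer.calibration('scene');print('scene foot',proj(S,p-[0,0,.0758]))
a=cv2.resize(cv2.imread('pics/w2.png')[115:235,270:390],None,fx=3.3,fy=5,interpolation=2);a=cv2.resize(cv2.imread('pics/w2.png')[115:235,280:360],(400,600),interpolation=2);b=cv2.resize(cv2.imread('pics/s2.png')[190:265,190:240],(400,600),interpolation=2)
cv2.imwrite('pics/c2.png',np.hstack([a,b]))
E
```

```text
time: 6.1
position: [0.4743, -0.0224, 0.1875]
ee_rot: [2.222, 2.221, -0.0]
force: [0.7, 0.3, -0.6]
opening: 0.0201
gripper_force: 59.0
6.1 [ 0.47426387 -0.02236271  0.18747512] [ 0.65036462  0.32368435 -0.59901934]
foot pred [322.04959849 247.08642441] bore pred [319.98038558 223.8571946 ] mm px [ 14.06166693 -13.17386274]
scene foot [223.18683738 235.43689644]
```

View pics/c2.png

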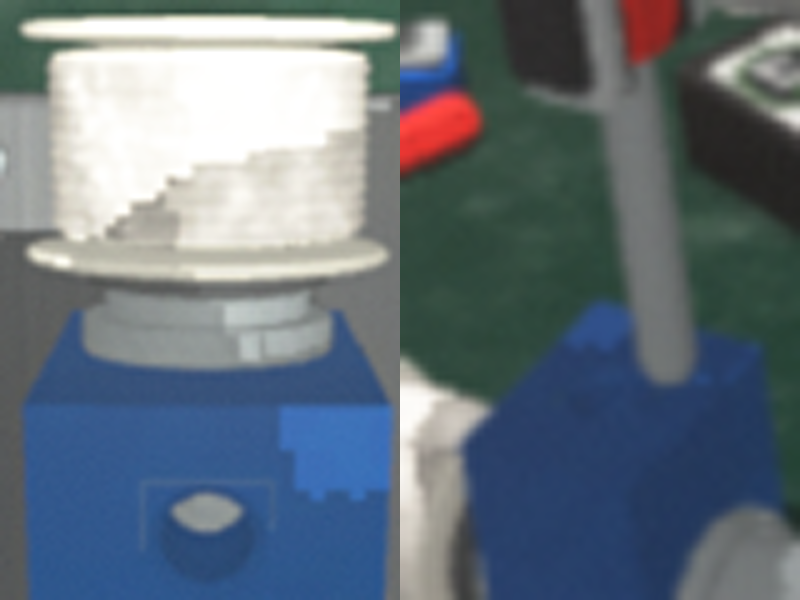

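The bore mouth is at about (321.5,221.8) in the wrist picture; the scene view shows the foot just in front of the bore. Get the foot's pixels numerically.

Run:
```python
from h import *
c=viewer.calibration('wrist');save('wrist','w3');save('scene','s3');save('top','t3');s=arm.state();print(s['position'])
im=cv2.imread('pics/w3.png')
print(viewer.place_of('wrist','bore_mouth')[:2],viewer.place_of('scene','lock_pin')[:3])
a=cv2.resize(im[205:325,280:360],(400,600),interpolation=2);b=cv2.resize(cv2.imread('pics/s3.png')[190:265,190:240],(400,600),interpolation=2)
cv2.imwrite('pics/c3.png',np.hstack([a,b]))
p=s['position'];print('foot pred',proj(c,p-[0,0,.0758]),proj(c,p-[0,.005,.0758]))
```

```text
[ 0.47426906 -0.0216709   0.18741684]
[{'pixel': [319.6, 222.3], 'confidence': 0.85}] [{'pixel': [390.9, 366.3], 'confidence': 0.75}, {'pixel': [223.4, 235.9], 'confidence': 0.68}, {'pixel': [399.0, 332.0], 'confidence': 0.61}]
foot pred [322.01500059 246.52424512] [322.00380653 253.16020588]
```

View pics/c3.png

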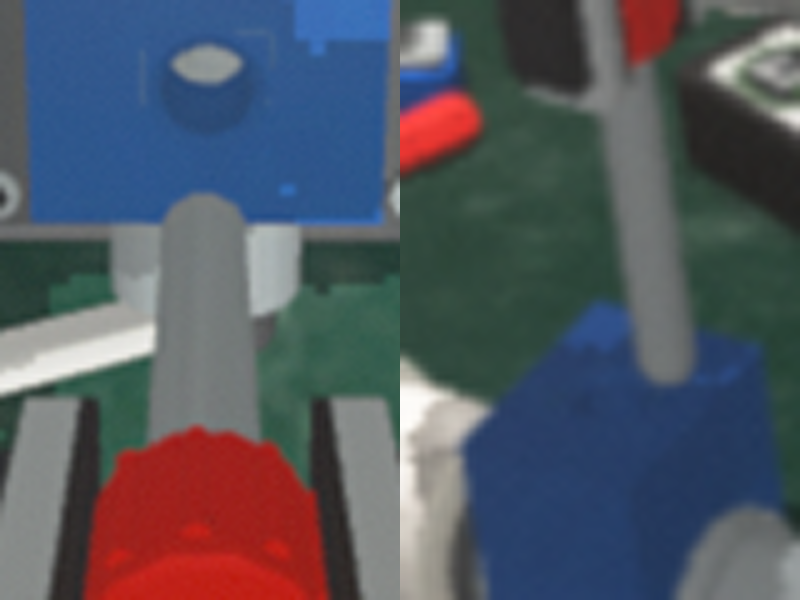

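Run:
```python
from h import *
c=viewer.calibration('wrist');S=viewer.calibration('scene');p=np.array(arm.state()['position'])
t=np.linspace(0,6.283,73);C=lambda r:np.c_[r*np.cos(t),r*np.sin(t),0*t]
def ext(cam,P): q=np.array([proj(cam,x) for x in P]);return np.r_[q.min(0),q.max(0)].round(1)
print(p)
for off in(0,-.003):
  f=p-[0,-off,.0758]
  print(off,'W foot r5',ext(c,f+C(.005)),'r6+1.5',ext(c,f+[0,0,.0015]+C(.006)),'S r5',ext(S,f+C(.005)),'shank z.14 S',ext(S,f+[0,0,.03]+C(.006)),'knob W bot/top',ext(c,f+[0,0,.081]+C(.0115)),ext(c,f+[0,0,.103]+C(.0115)))
b=np.array([.474,-.0095,.101])
print('mouth W',ext(c,b+C(.00675)),'S',ext(S,b+C(.00675)))
h=np.array([[x,y,0] for x in(-.026,.026) for y in(-.02,.02)])
for cam in(c,S): print([proj(cam,b+q).round(1).tolist() for q in h])
print(c['fx'],c['fy'],np.round(ray(c,(320,240)),3).tolist(),c.keys())
```

```text
[ 0.47423375 -0.02155485  0.18734989]
0 W foot r5 [315.  240.4 329.2 253.7] r6+1.5 [313.5 239.7 330.7 255.8] S r5 [219.6 233.5 225.9 237.3] shank z.14 S [216.6 218.2 224.3 222.7] knob W bot/top [298.3 285.1 347.3 328.2] [294.9 310.5 351.4 358.9]
-0.003 W foot r5 [315.  244.4 329.2 257.7] r6+1.5 [313.5 243.8 330.7 259.8] S r5 [221.2 233.9 227.5 237.7] shank z.14 S [218.3 218.6 225.9 223.2] knob W bot/top [298.5 291.  347.1 333.6] [295.  317.1 351.2 364.8]
mouth W [312.4 217.3 331.1 235.2] S [213.  236.3 221.3 241.4]
[[286.6, 252.2], [284.8, 199.0], [356.8, 252.2], [358.8, 199.1]]
[[219.2, 251.1], [197.9, 245.0], [235.9, 232.8], [215.2, 227.1]]
330.4940841938541 330.4940841938541 [[0.473, 0.059, 0.329], [-0.002, -0.328, -0.945]] dict_keys(['fx', 'fy', 'cx', 'cy', 'camera_from_world'])
```

```bash
python3 -m creep '[0.005,0,0.003,0,0,0,0.010,0,0.006,0,0,0,0.010,0,0.008,0,0,0,0.010,0,0.008,0,0,0]'
python3 -m creep '[0,0,0.001,0,0,0,0,0,0.001,0,0,0]'
python3 -m creep '[0,0,0.001,0,0,0,0,0,0.001,0,0,0]'
python3 -m creep '[0,0,0.001,0,0,0,0,0,0.001,0,0,0]'
```

```text
time: 6.95
position: [0.4741, -0.0114, 0.1791]
ee_rot: [-2.22, -2.222, 0.0]
force: [-0.1, 0.3, -1.3]
opening: 0.02
gripper_force: 59.0
time: 7.2
position: [0.4742, -0.0116, 0.1783]
ee_rot: [-2.22, -2.222, 0.0]
force: [0.1, -0.5, -0.4]
opening: 0.0202
gripper_force: 59.0
time: 7.45
position: [0.4742, -0.0115, 0.1772]
ee_rot: [-2.22, -2.222, 0.0]
force: [0.3, -0.5, -0.9]
opening: 0.0197
gripper_force: 59.0
time: 7.7
position: [0.4745, -0.0114, 0.1766]
ee_rot: [2.22, 2.222, 0.001]
force: [-1.2, -0.5, 6.5]
opening: 0.0203
gripper_force: 59.8
```

```bash
for i in 1 2 3 4 5; do echo; done >/dev/null
python3 -m creep '[0.001,0,0,0,0,0,0.001,0,0,0,0,0]' | sed -n '2p;4p'
python3 -m creep '[0.001,0,0,0,0,0,0.001,0,0,0,0,0]' | sed -n '2p;4p'
python3 -m creep '[0.001,0,0,0,0,0,0.001,0,0,0,0,0]' | sed -n '2p;4p'
python3 -m creep '[0.001,0,0,0,0,0,0.001,0,0,0,0,0]' | sed -n '2p;4p'
python3 -m creep '[0.001,0,0,0,0,0,0.001,0,0,0,0,0]' | sed -n '2p;4p'
```

```text
position: [0.4745, -0.0105, 0.1766]
force: [-0.9, -1.3, 5.5]
position: [0.4745, -0.0096, 0.1766]
force: [-0.6, -0.6, 4.8]
position: [0.4745, -0.0088, 0.1766]
force: [-0.7, -3.1, 5.8]
position: [0.4744, -0.0078, 0.1765]
force: [0.7, -2.6, 5.8]
position: [0.4739, -0.006, 0.1761]
force: [-0.5, 0.6, -0.6]
```

Force vanished at y ≈ -0.006: the foot found the chamfer. Lower gently.

```bash
python3 -m creep '[0,0,0.001,0,0,0,0,0,0.001,0,0,0]' | sed -n '2p;4p'
python3 -m creep '[0,0,0.001,0,0,0,0,0,0.001,0,0,0]' | sed -n '2p;4p'
python3 -m creep '[0,0,0.001,0,0,0,0,0,0.001,0,0,0]' | sed -n '2p;4p'
```

```text
position: [0.474, -0.0063, 0.175]
force: [-0.2, -0.0, -0.9]
position: [0.4741, -0.0064, 0.1742]
force: [-0.1, 0.7, -0.6]
position: [0.4741, -0.0064, 0.1732]
force: [-0.5, 0.2, -1.0]
```

```bash
python3 -m creep '[0,0,0.002,0,0,0,0,0,0.004,0,0,0,0,0,0.006,0,0,0,0,0,0.008,0,0,0,0,0,0.008,0,0,0]' | sed -n '2p;4p'
python3 -m creep '[0,0,0.003,0,0,0,0,0,0.006,0,0,0,0,0,0.008,0,0,0,0,0,0.008,0,0,0]' | sed -n '2p;4p'
```

```text
position: [0.4741, -0.0064, 0.1651]
force: [-0.5, -0.4, -1.8]
position: [0.4741, -0.0064, 0.1571]
force: [0.4, -0.6, -0.7]
```

```bash
python3 -m creep '[0,0,0.003,0,0,0,0,0,0.006,0,0,0,0,0,0.009,0,0,0,0,0,0.009,0,0,0]' | sed -n '2p;4p'
python3 -m creep '[0,0,0.001,0,0,0,0,0,0.002,0,0,0,0,0,0.002,0,0,0]' | sed -n '2p;4p'
```

```text
position: [0.4741, -0.0064, 0.148]
force: [-1.1, 0.3, -1.6]
position: [0.4741, -0.0064, 0.1462]
force: [1.0, -0.4, -0.6]
```

```bash
python3 -m creep '[0,0,0,0,0,0,0,0,0,0,0,0,0,0,0,0,0,0,0,0,0,0,0,0]' 0.06
python3 -m creep '[0,0,-0.02,0,0,0,0,0,-0.05,0,0,0,-0.05,-0.03,-0.06,0,0,0,-0.09,-0.04,-0.06,0,0,0,-0.09,-0.04,-0.06,0,0,0,-0.09,-0.04,-0.06,0,0,0]'
python3 - <<'E'
from h import *
from scipy.spatial.transform import Rotation as R
p=arm.state()['position'];print(p)
S,T=viewer.calibration('scene'),viewer.calibration('top');save('scene','s4');c=viewer.calibration('wrist');save('wrist','w4')
for z in (.101,.150,.161,.172): print(z,proj(S,np.array([.474,-.0095,z])).round(1))
for r in viewer.search_frame('scene','lock_pin')[:3]: print(r)
for r in viewer.place_of('scene','pin_knob')[:3]: print(r)
ch=[(viewer.place_of(n,'crank_handle')[:2]) for n in('scene','wrist')];print(ch)
for a in(-1,-.9,-.8,-.7):
  q=np.array([.474+.055*np.sin(a),-.0955,.052+.055*np.cos(a)]);print(a,q.round(4),proj(S,q).round(1),proj(c,q).round(1))
im=cv2.imread('pics/w4.png');s=cv2.imread('pics/s4.png')
cv2.imwrite('pics/c4.png',np.hstack([im[:,120:520],cv2.resize(s[170:320,180:280],(320,480),interpolation=2)]))
E
```

```text
time: 12.2
position: [0.4742, -0.0065, 0.1463]
ee_rot: [-2.22, -2.222, -0.0]
force: [-0.4, -0.5, -0.8]
opening: 0.0599
gripper_force: 0.0
time: 12.95
position: [0.4344, -0.0961, 0.2063]
ee_rot: [-2.22, -2.223, -0.0]
force: [0.0, 0.3, 0.1]
opening: 0.0601
gripper_force: 0.0
[ 0.43441138 -0.09612846  0.20631224]
0.101 [217.1 238.8]
0.15 [213.2 214.5]
0.161 [212.3 208.8]
0.172 [211.3 203. ]
{'extent': [383.5, 311.3, 19.6, 55.9], 'confidence': 0.92}
{'extent': [201.2, 198.5, 16.1, 45.7], 'confidence': 0.9}
{'extent': [390.8, 259.8, 22.4, 77.3], 'confidence': 0.87}
{'pixel': [213.0, 209.9], 'confidence': 0.65}
{'pixel': [393.3, 321.6], 'confidence': 0.65}
{'pixel': [399.2, 275.7], 'confidence': 0.62}
[[{'pixel': [250.0, 276.1], 'confidence': 0.82}], [{'pixel': [312.6, 223.8], 'confidence': 0.84}, {'pixel': [360.2, 118.1], 'confidence': 0.35}]]
-1 [ 0.4277 -0.0955  0.0817] [250.2 278.9] [313.8 226.7]
-0.9 [ 0.4309 -0.0955  0.0862] [250.9 275.5] [317.6 228.3]
-0.8 [ 0.4345 -0.0955  0.0903] [251.8 272. ] [321.9 229.7]
-0.7 [ 0.4386 -0.0955  0.0941] [252.9 268.6] [327.  231.1]
```

View pics/c4.png

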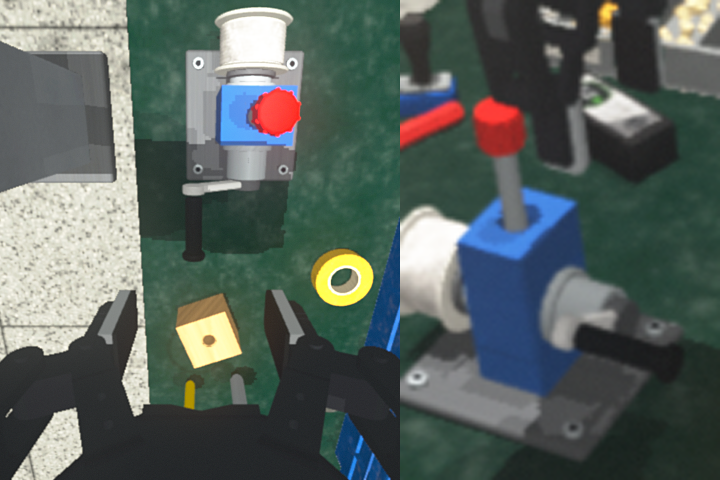

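The pin stands in the bore resting on the spindle (knob at right panel 498,128). The crank handle is still at about -0.95 rad (left panel 193,222). Lower the fingers loosely straddling the handle.

```bash
cat > k.py <<'E'
from h import *
def blob(n,box):
    im=viewer.grab_frame(n);h=cv2.cvtColor(im,cv2.COLOR_RGB2HSV);m=cv2.inRange(h,(0,120,70),(8,255,255))|cv2.inRange(h,(170,120,70),(180,255,255))
    k=np.zeros_like(m);x0,y0,x1,y1=box;k[y0:y1,x0:x1]=m[y0:y1,x0:x1]
    n_,l,st,ce=cv2.connectedComponentsWithStats(k)
    if n_<2: return None
    i=1+np.argmax(st[1:,4]);return st[i].tolist(),ce[i].round(1).tolist()
s=arm.state();p=s['position'];print(s['time'],np.round(p,4),'F',np.round(s['force'],1),'open',round(s['opening'],4),'ang',round(float(np.arctan2(p[0]-.474,p[2]+.019-.052)),3))
print('knob scene',blob('scene',(195,185,235,235)))
E
python3 -m creep '[0.0006,-0.005,0.03,0,0,0,0.0006,-0.005,0.07,0,0,0,0.0006,-0.005,0.11,0,0,0,0.0006,-0.005,0.13,0,0,0,0.0006,-0.005,0.141,0,0,0,0.0006,-0.005,0.141,0,0,0]' 0.032; python3 k.py
```

```text
time: 14.0
position: [0.4292, -0.0956, 0.0651]
ee_rot: [-2.219, -2.222, 0.0]
force: [1.0, -0.2, 0.2]
opening: 0.0321
gripper_force: 0.0
14.0 [ 0.4292 -0.0956  0.0651] F [ 1.  -0.2  0.2] open 0.0321 ang -0.948
knob scene ([203, 200, 13, 19, 206], [209.0, 209.1])
```

```bash
python3 -m creep '[0,0,0,0,0,0,0,0,0,0,0,0,0,0,0,0,0,0]' 0.018 | tail -3
python3 -m creep '[0,0.002,-0.002,0,0,0,0,0.0045,-0.004,0,0,0,0,0.007,-0.006,0,0,0,0,0.009,-0.008,0,0,0,0,0.011,-0.01,0,0,0,0,0.013,-0.0118,0,0,0,0,0.0165,-0.014,0,0,0,0,0.020,-0.0163,0,0,0]' | grep force; python3 k.py
```

```text
force: [-0.1, -1.2, 0.2]
opening: 0.0181
gripper_force: 0.0
force: [-2.9, 0.7, 2.5]
gripper_force: 1.6
15.425 [ 0.4482 -0.096   0.0815] F [-2.9  0.7  2.5] open 0.0179 ang -0.488
knob scene ([201, 201, 17, 19, 264], [209.5, 210.0])
```

```bash
python3 -m creep '[0,0.0015,-0.0007,0,0,0,0,0.003,-0.0014,0,0,0,0,0.0045,-0.0021,0,0,0,0,0.006,-0.0028,0,0,0]' | grep force; python3 k.py
```

```text
force: [-1.9, -0.7, 0.1]
gripper_force: 0.9
15.975 [ 0.4554 -0.0958  0.0844] F [-1.9 -0.7  0.1] open 0.0179 ang -0.347
knob scene ([201, 201, 17, 20, 262], [209.5, 210.3])
```

```bash
python3 -m creep '[0,0.0016,-0.0005,0,0,0,0,0.0032,-0.001,0,0,0,0,0.0048,-0.0016,0,0,0,0,0.0063,-0.0021,0,0,0]' | grep force; python3 k.py
```

```text
force: [-1.5, 0.3, 2.0]
gripper_force: 0.7
16.525 [ 0.4617 -0.0959  0.0865] F [-1.5  0.3  2. ] open 0.0179 ang -0.225
knob scene ([206, 205, 17, 19, 259], [214.1, 214.0])
```

The knob dropped in the picture (row 210→214, where a foot at 58 mm projects): the pin is in the cross-hole. Now feel for the ends of play, gently, in 1 mm steps.

```bash
python3 -m creep '[0,0.0005,0,0,0,0,0,0.001,-0.0002,0,0,0,0,0.001,-0.0002,0,0,0]' | grep -E 'position|^force'; python3 -m creep '[0,0.0005,0,0,0,0,0,0.001,-0.0002,0,0,0,0,0.001,-0.0002,0,0,0]' | grep -E 'position|^force'
```

```text
position: [0.4626, -0.0958, 0.0867]
force: [-0.6, 0.9, -0.1]
position: [0.4636, -0.0959, 0.0869]
force: [-1.0, 0.7, 1.6]
```

```bash
python3 -m creep '[0,0.0005,0,0,0,0,0,0.001,-0.0002,0,0,0,0,0.001,-0.0002,0,0,0]' | grep -E 'position|^force'; python3 k.py
```

```text
position: [0.4646, -0.0958, 0.0871]
force: [0.2, 0.5, -0.4]
17.7 [ 0.4646 -0.0958  0.0871] F [ 0.2  0.5 -0.4] open 0.0179 ang -0.172
knob scene ([206, 205, 16, 19, 257], [213.8, 214.1])
```

```bash
python3 -m creep '[0,0.0005,0,0,0,0,0,0.001,-0.0002,0,0,0,0,0.001,-0.0002,0,0,0]' | grep -E 'position|^force'
```

```text
position: [0.4656, -0.0959, 0.0873]
force: [-0.9, 0.2, 1.5]
```

```bash
python3 -m creep '[0,0.0005,0,0,0,0,0,0.001,-0.0002,0,0,0,0,0.001,-0.0002,0,0,0]' | grep -E 'position|^force'
```

```text
position: [0.4666, -0.0958, 0.0875]
force: [-0.4, -0.4, 0.3]
```

```bash
python3 -m creep '[0,0.0005,0,0,0,0,0,0.001,-0.0001,0,0,0,0,0.001,-0.0001,0,0,0]' | grep -E 'position|^force'
```

```text
position: [0.4677, -0.0958, 0.0876]
force: [-0.8, -0.3, 0.1]
```

```bash
python3 -m creep '[0,0.0005,0,0,0,0,0,0.001,-0.0001,0,0,0,0,0.001,-0.0001,0,0,0]' | grep -E 'position|^force'
```

```text
position: [0.4686, -0.0958, 0.0877]
force: [-0.1, -0.4, 1.3]
```

```bash
python3 -m creep '[0,0.0005,0,0,0,0,0,0.001,-0.0001,0,0,0,0,0.001,-0.0001,0,0,0]' | grep -E 'position|^force'
```

```text
position: [0.4696, -0.0958, 0.0878]
force: [-0.5, 0.3, 1.1]
```

```bash
python3 k.py; python3 -m creep '[0,0.0005,0,0,0,0,0,0.001,0,0,0,0,0,0.001,0,0,0,0]' | grep -E 'position|^force'
```

```text
19.625 [ 0.4696 -0.0958  0.0878] F [-0.5  0.3  1.1] open 0.0182 ang -0.08
knob scene ([205, 205, 17, 19, 257], [213.3, 214.3])
position: [0.4706, -0.0958, 0.0878]
force: [-1.6, -0.5, 1.4]
```

```bash
python3 -m creep '[0,0.0005,0,0,0,0,0,0.001,0,0,0,0,0,0.001,0,0,0,0]' | grep -E 'position|^force'
```

```text
position: [0.4716, -0.0958, 0.0878]
force: [-1.6, -0.9, 1.8]
```

```bash
python3 -m creep '[0,0.0005,0,0,0,0,0,0.001,0,0,0,0,0,0.001,0,0,0,0]' | grep -E 'position|^force'; python3 k.py
```

```text
position: [0.4725, -0.0958, 0.0877]
force: [-3.8, 0.3, 2.6]
20.8 [ 0.4725 -0.0958  0.0877] F [-3.8  0.3  2.6] open 0.0179 ang -0.028
knob scene ([205, 206, 17, 19, 257], [213.1, 214.8])
```

End of play felt at 3.8 N (handle ≈ -0.07 rad), so the middle is about -0.27. Bring the handle back 0.2 rad, centre the fingers, and lift off.

```bash
python3 -m creep '[0,-0.002,0,0,0,0,0,-0.004,0,0,0,0,0,-0.006,0,0,0,0,0,-0.008,0.0003,0,0,0,0,-0.010,0.0007,0,0,0,0,-0.012,0.001,0,0,0,0,-0.0135,0.0015,0,0,0,0,-0.015,0.0015,0,0,0,0,-0.015,0.0015,0,0,0]' | grep -E 'position|^force'; python3 -m creep '[0,0.002,0,0,0,0,0,0.002,0,0,0,0]' 0.03| grep -E 'position|^force'; python3 k.py
```

```text
position: [0.4574, -0.0959, 0.0862]
force: [-0.1, 0.9, -0.3]
position: [0.4598, -0.0958, 0.0863]
force: [0.1, 0.2, -0.6]
22.225 [ 0.4598 -0.0958  0.0863] F [ 0.1  0.2 -0.6] open 0.0298 ang -0.261
knob scene ([206, 205, 16, 20, 256], [213.3, 214.6])
```

```bash
python3 -m creep '[0,0,-0.02,0,0,0,0,0,-0.06,0,0,0,0,0,-0.11,0,0,0,0,0,-0.12,0,0,0,0,0,-0.12,0,0,0]' | grep -E 'position|^force'
python3 - <<'E'
from h import *
c=viewer.calibration('wrist');p=arm.state()['position'];save('wrist','w5');S=viewer.calibration('scene');save('scene','s5')
print(p)
for n,cam in(('scene',S),('wrist',c)):
  print(n,viewer.place_of(n,'crank_handle')[:2])
  for a in(-.47,-.37,-.27,-.17,-.07): print(a,proj(cam,np.array([.474+.055*np.sin(a),-.0955,.052+.055*np.cos(a)])).round(1))
print([proj(c,np.array([.474,y,.161])).round(1) for y in(-.0095,-.0065)],viewer.search_frame('wrist','pin_knob')[:2])
E
python3 k.py
```

```text
position: [0.4597, -0.096, 0.2064]
force: [0.5, -0.5, -1.0]
[ 0.45968575 -0.09604843  0.20643453]
scene [{'pixel': [258.1, 253.0], 'confidence': 0.86}]
-0.47 [255.8 261.2]
-0.37 [257.2 258.2]
-0.27 [258.8 255.3]
-0.17 [260.4 252.7]
-0.07 [262.  250.4]
wrist [{'pixel': [319.6, 231.9], 'confidence': 0.63}]
-0.47 [308.4 233.3]
-0.37 [314.8 234.2]
-0.27 [321.4 234.9]
-0.17 [328.4 235.4]
-0.07 [335.5 235.7]
[array([349.6, 114.6]), array([349.7, 108.5])] [{'extent': [332.7, 373.1, 16.3, 37.9], 'confidence': 0.7}, {'extent': [281.1, 378.3, 13.7, 25.1], 'confidence': 0.7}]
23.15 [ 0.4591 -0.0957  0.2053] F [-0.3 -0.6 -0.3] open 0.0299 ang -0.086
knob scene ([206, 206, 16, 19, 253], [213.3, 214.6])
```

```bash
python3 -m creep '[0.04,0.0143,0,0,0,0,0.08,0.0143,0,0,0,0,0.087,0.0143,0,0,0,0,0.087,0.0143,0.01,0,0,0,0.087,0.0143,0.03,0,0,0,0.087,0.0143,0.041,0,0,0,0.087,0.0143,0.041,0,0,0]' 0.0
python3 -m creep '[0,0,0.002,0,0,0,0,0,0.004,0,0,0,0,0,0.004,0,0,0]' | grep -E 'position|^force'
```

```text
time: 24.08
position: [0.4733, -0.0094, 0.1644]
ee_rot: [-2.22, -2.221, 0.002]
force: [0.2, 0.0, 0.6]
opening: 0.0002
gripper_force: 0.0
position: [0.4738, -0.0089, 0.1614]
force: [-0.4, -1.0, 0.3]
```

```bash
python3 -m creep '[0,0,0.001,0,0,0,0,0,0.002,0,0,0,0,0,0.002,0,0,0]' | grep -E 'position|^force'; python3 -m creep '[0,0,0.001,0,0,0,0,0,0.002,0,0,0]' | grep -E 'position|^force';python3 k.py
```

```text
position: [0.474, -0.0088, 0.1595]
force: [-0.1, 0.5, 4.4]
position: [0.474, -0.0088, 0.1575]
force: [0.1, 0.9, 6.4]
25.075 [ 0.474  -0.0088  0.1575] F [0.1 0.9 6.4] open 0.0004 ang 0.0
knob scene ([206, 210, 16, 16, 187], [214.1, 218.4])
```

Pin sinks under the push at 6 N. Continue.

```bash
python3 -m creep '[0,0,0.001,0,0,0,0,0,0.002,0,0,0,0,0,0.003,0,0,0,0,0,0.004,0,0,0,0,0,0.005,0,0,0,0,0,0.006,0,0,0]' | grep -E 'position|^force'; python3 k.py
```

```text
position: [0.4741, -0.0086, 0.1516]
force: [-0.6, 0.7, 8.4]
25.875 [ 0.4741 -0.0086  0.1516] F [-0.6  0.7  8.4] open 0.0001 ang 0.001
knob scene ([207, 213, 15, 16, 181], [214.3, 221.5])
```

```bash
python3 -m creep '[0,0,0.001,0,0,0,0,0,0.002,0,0,0,0,0,0.003,0,0,0,0,0,0.004,0,0,0,0,0,0.005,0,0,0,0,0,0.006,0,0,0,0,0,0.007,0,0,0,0,0,0.008,0,0,0]' | grep -E 'position|^force'
```

```text
position: [0.4743, -0.0083, 0.1438]
force: [0.2, 3.7, 12.8]
```

```bash
python3 -m creep '[0,0,0.001,0,0,0,0,0,0.002,0,0,0,0,0,0.003,0,0,0,0,0,0.004,0,0,0,0,0,0.005,0,0,0,0,0,0.006,0,0,0,0,0,0.007,0,0,0,0,0,0.008,0,0,0]' | grep -E 'position|^force'; python3 k.py
```

```text
position: [0.4743, -0.0079, 0.1358]
force: [-1.1, 7.1, 13.8]
27.925 [ 0.4743 -0.0079  0.1358] F [-1.1  7.1 13.8] open -0.0 ang 0.003
knob scene ([208, 221, 15, 14, 161], [215.5, 228.7])
```

```bash
python3 -m creep '[0,0,0.001,0,0,0,0,0,0.002,0,0,0,0,0,0.003,0,0,0,0,0,0.004,0,0,0,0,0,0.005,0,0,0,0,0,0.006,0,0,0,0,0,0.007,0,0,0,0,0,0.008,0,0,0]' | grep -E 'position|^force'
```

```text
position: [0.4742, -0.0076, 0.1278]
force: [-1.2, 6.7, 11.3]
```

```bash
python3 -m creep '[0,0,0.001,0,0,0,0,0,0.002,0,0,0,0,0,0.003,0,0,0,0,0,0.004,0,0,0,0,0,0.0045,0,0,0]' | grep -E 'position|^force'
```

```text
position: [0.4742, -0.0075, 0.1233]
force: [-2.5, 8.8, 16.6]
```

```bash
python3 -m creep '[0,0,0.0005,0,0,0,0,0,0.001,0,0,0,0,0,0.001,0,0,0]' | grep -E 'position|^force'; python3 k.py
```

```text
position: [0.4744, -0.0074, 0.123]
force: [-8.8, 9.2, 31.0]
29.975 [ 0.4744 -0.0074  0.123 ] F [-8.8  9.2 31. ] open -0.0004 ang 0.004
knob scene ([208, 227, 16, 8, 71], [216.5, 231.9])
```

Firm stop at TCP 0.123 (knob top 123 mm when home). Back off and verify.

```bash
python3 -m creep '[0,0,-0.01,0,0,0,0,0,-0.05,0,0,0,-0.05,-0.02,-0.10,0,0,0,-0.11,-0.04,-0.11,0,0,0,-0.14,-0.04,-0.11,0,0,0,-0.14,-0.04,-0.11,0,0,0,-0.14,-0.04,-0.11,0,0,0]' | grep -E 'time|position|^force'
python3 - <<'E'
from h import *
save('scene','s6');save('top','t6');S=viewer.calibration('scene')
print([proj(S,np.array([.474,-.0095,z])).round(1) for z in(.101,.112,.123)])
s=cv2.imread('pics/s6.png')[190:310,170:290];t=cv2.imread('pics/top0.png');t6=cv2.imread('pics/t6.png')[180:320,190:430]
cv2.imwrite('pics/c6.png',np.hstack([cv2.resize(s,(400,400),interpolation=2),cv2.resize(t6,(400,400),interpolation=2)]))
E
```

```text
time: 30.9
position: [0.4338, -0.1485, 0.2317]
force: [-0.4, 0.2, -0.0]
[array([217.1, 238.8]), array([216.3, 233.5]), array([215.4, 228.1])]
```

View pics/c6.png

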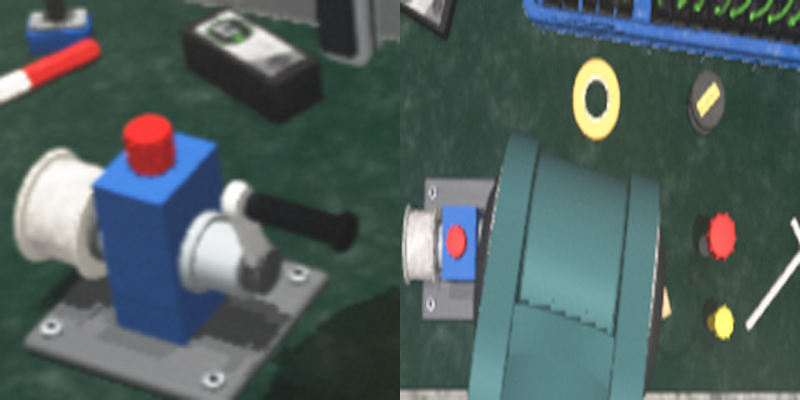

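The red knob sits flush on the housing (left panel 150,145). The tape, jar and hex key are where they were, and the gripper is clear of everything.

```bash
python3 -c "
from cell import close_job;print(close_job())"
```

```text
the job is handed in; nothing more can be done
None
```

The spindle is locked: the pin dropped into the cross-hole, the crank was set near the middle of its play (about -0.27 rad), the knob was pressed flush on the housing, and the job was handed in at about 31 s with no verdict returned.

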